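Load the rail that fits the boring station's stop and close the guard

ROBOT

A 7-joint arm with a two-finger parallel gripper is mounted at the origin on the work surface. World frame = base frame: x ahead of the robot, y to its left, z up, the work surface at z = 0. Lengths are in m, angles in rad, forces in N, time in s.
With the tool pointing down it reaches from about 0.4 to 0.85 m from the base axis. Payload 4.5 kg.
Tool frame: the origin (TCP) lies midway between the tips of the shut fingers; the grasp point (between the pads) lies 19 mm behind it; z points along the fingers, y is the line along which they close (so a half turn about z gives the same grasp; the last joint's range is limited). The gripper opens to 88 mm and grips with 3 to 60 N. Pads are 18 mm wide; open, the fingers measure 123 mm over their backs; the gripper's body (75 mm by 187 mm) begins 45 mm behind the grasp point.
Start: joints at [-1.226, 0.689, -0.195, 1.565, 0.157, 0.902, -0.215], TCP at [0.191, 0.595, 0.239] pointing down, gripper open.
Joint ranges: [-3.01, 3.01], [-0.46, 2.08], [-1.47, 1.51], [0.13, 2.56], [-1, 4.14], [0.04, 2.09], [-2.66, 2.66]. Speed limits (rad/s): [2.57, 2.57, 3.14, 3.14, 3.14, 3.14, 3.14].

INTERFACE

Orientations are given as a unit quaternion [x, y, z, w].
In Python, from plant import r gives the robot as it stands. The module is installed in compiled form; this text tells all that it offers.
- The arm moves only by the tool step_arm, never from a script. Its argument "series" is a list of rows, each a list of 7 numbers: the shift along the world's x, y, z in mm, then the turn, a rotation vector about the world's x, y, z in rad, then the closure, from 0 (fully open) to 1 (shut). A call has 1 to 20 rows; each row shifts and turns the commanded pose from where the row before left it; what a row does not reach is not made up. A row lasts 1/10 s, in which the tool goes at most 50 mm and 8.59 degrees, less where a joint would pass 70% of its speed; a pose out of reach is approached as far as the arm can. A call is refused whole if a number of a shift passes 50 or a number of a turn 0.15, either way. A call with a gripper value outside its range is refused whole. The fingers move at their own pace and stop on an object; "force" is the grip in N (left out, the last holds). Time passes only in rows, so rows that do not move let the fingers close. It gives the time, the measured TCP pose, the force, the opening and the grip force at its end, in the units of the state.
- r.get_state(): the state, without advancing time (a new reading comes with each control period).
- r.snapshot(name): name is "scene" or "top" or "wrist"; returns (picture, depth): 400x640x3 uint8, blue, green, red; 400x640 float32, m along the optical axis (not along the pixel's ray), 0 where there is no reading.
- r.get_calibration(name): a dict with "intrinsics" (3x3 intrinsics, pixels), "pose" (4x4, takes a point from camera to world coordinates). Camera axes: x right, y up, looking along -z (the intrinsics and any distortion apply to the point x, -y, -z); pixel columns grow to the right and rows downward; lengths in m; the calibration is good to about 2 mm. A picture is of the moment at which its call begins: read the wrist's pose just before it. get_calibration takes no time and is no camera call; for the wrist camera it gives the pose at the moment of the call.
- r.finish_job(): hands the job in; it is judged then, once.
The state is a dict: "clock": time; "q": joint angles; "qd": joint speeds; "joint_torque": joint torques, N m; "tool_pos": TCP position; "eef_rot": TCP orientation; "contact_force": force on the tool from outside, world axes, zero at the start; "moment": the same for the moment, N m; "opening": opening from 0.0 (shut) to 1.0 (fully open); "finger_force": force on a finger pad.
Only numpy, scipy, OpenCV 4.12 (cv2) and the standard library are available. Lean on these libraries where they do the work, as an engineer would, in place of code of your own. Each camera call takes 0.05 s, during which the arm holds its last target. There are 200 camera calls.

TASK

The red end stop on the dowel boring station has been set for one of the two wooden rails: lay the rail of that length in the channel, flat between the fence and the stop, and let go of it while the guard is still open. Then take the yellow-framed guard by its black bar and lower it gently all the way down, without letting it drop. Leave the other rail, the sanding block, the rasp and the mallet where they lie.

Things in the scene. Friction and masses are not known exactly. Their poses are not given: they have to be found in the camera images.
- jig: Fixed boring station, grey base 310 x 170 x 20 mm. Origin on the bench under the long channel's middle; x runs along the channel to the fence and green motor, z up. Channel floor at z = 20 mm, 46 mm wide between low aluminium guides (12 mm thick, tops at z = 35, x = -66 to 60 mm). Two buffer posts at x = -88, y = +-72 (71 mm high). Motor behind the fence, to x = 208, 96 mm high.
- fence (a point): Foot of the aluminium fence's face, where the channel ends: jig x = +66, y = 0, z = 20 mm. Axes as the jig's. The fence is 140 mm wide across the channel and 34 mm thick; its top is at z = 68 mm. The rail's end faces it; a few mm of play are normal.
- stop: Red end stop block fixed in the channel, 20 mm along it, 44 mm wide, 40 mm high; origin under its centre, on the channel floor; axes as the jig's. It stands in one of two slots: jig x = -36 mm (92 mm free up to the fence: for the 80 mm rail) or jig x = -76 mm (132 mm free: for the 120 mm rail). The other slot has a flush metal cover, no obstacle.
- short_rail: Loose brown wooden rail, 80 mm long (x) x 36 mm wide (y) x 40 mm high, about 80 g, lying on the bench. Origin at the centre of its underside. Either end may face the fence.
- long_rail: Loose brown wooden rail, 120 mm long (x) x 36 mm wide (y) x 40 mm high, about 125 g, lying on the bench. Origin at the centre of its underside. Either end may face the fence.
- guard (a joint): Guard's hinge angle, rad: 0 = closed, level on its buffers; starts leaning back open, 1.7 to 1.95 (its limit). Clear panel in a yellow frame, 182 mm from hinge to front edge, 140 mm wide, 8 mm thick, 250 g. The hinge is stiff: the guard stays put when about upright but falls shut if let go below about 1.2 rad. Moving its bar takes about 2 N.
- handle (a point): Middle of the guard's black bar: 14 mm diameter, 100 mm long, parallel to the hinge, 225 mm from it, 43 mm beyond the guard's front edge on two rods (45 mm either side of the middle). Open, it is on top, about 300 mm above the bench; closed, it is out in front, 76 mm up. Pinch it from above across the bar; it turns in the pinch as the guard swings. Axes: the guard's.
- hinge (a point): Middle of the guard's hinge axis, fixed at jig x = +86, y = 0, z = 75.5 mm; the axis runs along jig y. At guard angle a the bar's middle lies 225 mm x cos(a) towards the jig's -x side of it and 225 mm x sin(a) above it.
- sanding_block: Loose cork sanding block wrapped in dark red paper, 110 x 61 x 34 mm; origin under its centre. Leave alone.
- rasp: Loose rasp with a black handle, 270 mm long along x, 30 mm thick; origin near its middle, on the bench. Leave alone.
- mallet: Loose wooden mallet, head 65 x 120 x 80 mm at +x, handle to -x, 285 mm long; origin on the bench near its middle. Leave alone.
Things that resemble listed ones, but are neither listed nor needed, are in the scene too. What is shaped like the short_rail but blue or purple is not meant.

How it is judged:
On the way, in this order (a step that is already met when the one before it is completed fails the run):
1. the rail that fits lies released in the channel between fence and stop, the guard still open (((x of stop in the frame of jig above -0.056 m and x of short_rail in the frame of jig between 0.01 and 0.03 m and y of short_rail in the frame of jig between -0.01 and 0.01 m and z of short_rail in the frame of jig between 0.015 and 0.025 m and angle between short_rail's own z axis and vertical below 0.1 rad and angle between the x axis of short_rail and the x axis of jig, either way round below 0.25 rad and linear speed of short_rail below 0.03 m/s and contact force between the fingers and short_rail below 0.5 N) or (x of stop in the frame of jig below -0.056 m and x of long_rail in the frame of jig between -0.01 and 0.01 m and y of long_rail in the frame of jig between -0.01 and 0.01 m and z of long_rail in the frame of jig between 0.015 and 0.025 m and angle between long_rail's own z axis and vertical below 0.1 rad and angle between the x axis of long_rail and the x axis of jig, either way round below 0.25 rad and linear speed of long_rail below 0.03 m/s and contact force between the fingers and long_rail below 0.5 N)) and value of joint guard above 1 rad), for 0.2 s.
2. the guard is fully down on its buffers, the rail still in place (((x of stop in the frame of jig above -0.056 m and x of short_rail in the frame of jig between 0.01 and 0.03 m and y of short_rail in the frame of jig between -0.01 and 0.01 m and z of short_rail in the frame of jig between 0.015 and 0.025 m and angle between short_rail's own z axis and vertical below 0.1 rad and angle between the x axis of short_rail and the x axis of jig, either way round below 0.25 rad and linear speed of short_rail below 0.03 m/s and contact force between the fingers and short_rail below 0.5 N) or (x of stop in the frame of jig below -0.056 m and x of long_rail in the frame of jig between -0.01 and 0.01 m and y of long_rail in the frame of jig between -0.01 and 0.01 m and z of long_rail in the frame of jig between 0.015 and 0.025 m and angle between long_rail's own z axis and vertical below 0.1 rad and angle between the x axis of long_rail and the x axis of jig, either way round below 0.25 rad and linear speed of long_rail below 0.03 m/s and contact force between the fingers and long_rail below 0.5 N)) and value of joint guard below 0.04 rad), for 0.2 s.
At the end, for the whole second after the job is handed in: The rail matching the stop (80 mm: near slot, 120 mm: far slot) lies flat on the channel floor, within 10 mm of the middle of the free length and of the centre line, within 0.25 rad of the channel, at rest; the guard is closed to within 0.04 rad; all released (all of step 2 and contact force between the fingers and jig below 0.5 N); the robot touches nothing.
It fails at once if the guard drops or is slammed: it closes faster than 2.2 rad/s in the last 0.5 rad (value of joint guard below 0.5 rad and velocity of joint guard below -2.2 rad/s).
It fails at once if the rail that does not fit is moved more than 40 mm ((x of stop in the frame of jig above -0.056 m and distance of long_rail from where it was at the start of the episode above 0.04 m) or (x of stop in the frame of jig below -0.056 m and distance of short_rail from where it was at the start of the episode above 0.04 m)).
It fails at once if the sanding block, rasp or mallet is moved more than 40 mm (distance of any of sanding_block, rasp, mallet from where it was at the start of the episode above 0.04 m).
It also fails if it takes over 61 s, if anything falls off the work surface, if the arm or the gripper's body presses on something with over 40 N, if the wrist force passes 120 N, or if a joint passes its speed limit or range.

## Working session

There is one attempt and no reset: what is moved stays moved. The work goes in short steps, Python scripts to look and compute and a tool call to move; the robot and the scene stay as the last step left them, time stands still between calls to the robot, and variables do not carry over. Pictures are saved under pics/ and viewed, at most 10 in all, crops included, and the job is handed in when it is done.

Besides the shell and the picture viewer there is one more tool, called after "Emit:" as name(argument=value, ...) on one line, values as JSON. step_arm: Moves the arm, as the interface text tells. Its arguments: {"type":"object","properties":{"series":{"type":"array"},"force":{"type":"number"}},"required":["series"]}

```bash
mkdir -p pics; cat > h.py <<'E'
import numpy as np, cv2
from plant import r
def snap(n):
    c=r.get_calibration(n); im,d=r.snapshot(n)
    return im,d,np.array(c["intrinsics"]),np.array(c["pose"])
def cloud(d,K,P):
    v,u=np.indices(d.shape)
    p=np.stack([(u-K[0,2])/K[0,0]*d,-(v-K[1,2])/K[1,1]*d,-d],-1)
    return p@P[:3,:3].T+P[:3,3]
E
python3 - <<'E'
from h import *
for n in("scene","top"):
    im,d,K,P=snap(n); cv2.imwrite(f"pics/{n}0.png",im); np.savez(f"{n}0.npz",im=im,d=d,K=K,P=P)
    print(n,K.tolist(),P.round(3).tolist(),(d>0).mean())
print(r.get_calibration("top").keys(),r.get_state())
E
```

```text
scene [[420.5268926989667, 0.0, 311.82867501117124], [0.0, 420.5268926989667, 198.89964100501018], [0.0, 0.0, 1.0]] [[-0.587, -0.7, 0.407, 0.979], [0.81, -0.5, 0.307, 0.309], [-0.012, 0.51, 0.86, 1.023], [0.0, 0.0, 0.0, 1.0]] 0.99577734375
top [[365.1220766328744, 0.0, 325.33821061086485], [0.0, 365.1220766328744, 201.16229138244393], [0.0, 0.0, 1.0]] [[-0.001, 0.993, -0.119, 0.399], [-1.0, -0.003, -0.014, -0.019], [-0.014, 0.119, 0.993, 1.234], [0.0, 0.0, 0.0, 1.0]] 0.99582421875
dict_keys(['intrinsics', 'pose']) {'clock': 0.1, 'q': array([-1.22618543,  0.68990351, -0.19449224,  1.56623967,  0.15731456,
        0.9025185 , -0.21510096]), 'qd': array([-0.00119142, -0.0032634 , -0.00116453, -0.00232629, -0.001858  ,
       -0.00040242,  0.00126753]), 'joint_torque': array([-3.08452421e-03, -5.28516698e+01, -1.27197560e+00, -1.53840709e+01,
       -5.26754244e-02,  1.93282431e-03,  5.23733104e-05]), 'tool_pos': array([0.19102953, 0.59448675, 0.23798752]), 'eef_rot': array([ 1.54749569e-01,  9.87953373e-01, -8.37585137e-04, -5.33964276e-05]), 'contact_force': array([ 0.99503973, -0.4356834 ,  0.59558428]), 'moment': array([-0.01660389, -0.04930232, -0.03429573]), 'finger_force': 0.0, 'opening': 0.9966240877247587}
```

View pics/scene0.png

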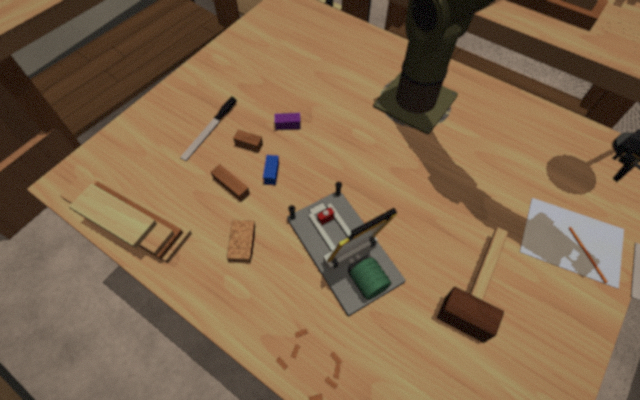

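View pics/top0.png

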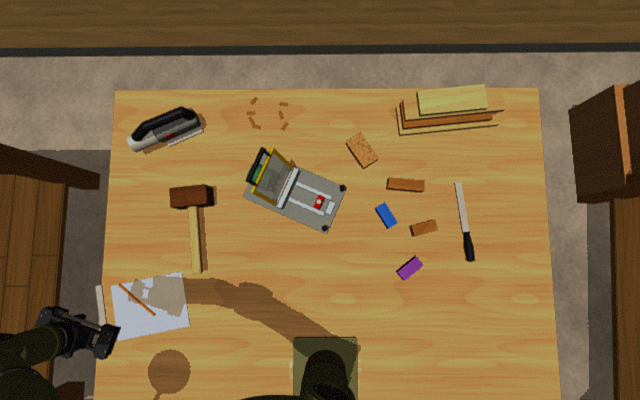

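The scene picture shows the grey jig with the red stop at (325,214) and the guard leaning open; the short rail is at (248,141) and the long rail at (230,181). In the top picture the stop is at (319,202), the buffer posts at (342,188) and (325,228), the long rail at (405,185) and the short rail at (424,228). Blue and purple are decoys.

```bash
cat >> h.py <<'E'
def blob(C,mask,lo,hi,box=None,minpx=15):
    """components of mask with height in lo..hi: centre, minAreaRect in world xy (mm)"""
    m=(mask&(C[...,2]>lo)&(C[...,2]<hi)).astype(np.uint8)
    n,l,s,_=cv2.connectedComponentsWithStats(m)
    for i in range(1,n):
        if s[i,4]<minpx: continue
        p=C[l==i]; (c,wh,a)=cv2.minAreaRect((p[:,:2]*1000).astype(np.float32))
        print("px",s[i].tolist(),"xy",np.round(c,1),"size",np.round(wh,1),"ang",round(a,1),"zmed",round(np.median(p[:,2])*1000,1))
E
python3 - <<'E'
from h import *
for n in("top","scene"):
    z=np.load(f"{n}0.npz"); im,d,K,P=[z[k] for k in("im","d","K","P")]; C=cloud(d,K,P)
    hsv=cv2.cvtColor(im,cv2.COLOR_BGR2HSV); H,S,V=cv2.split(hsv)
    near=(C[...,0]>.2)&(C[...,0]<.85)&(abs(C[...,1])<.6)
    print(n,"tall stuff 28-48"); blob(C,near,.028,.048,minpx=60)
    print("red"); blob(C,near&((H<6)|(H>174))&(S>170)&(V>90),.03,.08,minpx=6)
    print("dark posts"); blob(C,near&(V<60),.05,.09,minpx=6)
    print("base"); blob(C,near&(S<70),.012,.027,minpx=60)
    print("yellow"); blob(C,near&(H>20)&(H<35)&(S>150),.1,.35,minpx=6)
E
```

```text
top tall stuff 28-48
px [400, 110, 93, 20, 673] xy [ 813.6 -409.1] size [307.2  61.5] ang 87.9 zmed 43.8
px [161, 113, 40, 30, 84] xy [779.7 482.2] size [ 40.5 152.6] ang 41.5 zmed 41.1
px [346, 133, 32, 35, 567] xy [ 716.  -123.6] size [110.1  61.4] ang 33.5 zmed 34.2
px [387, 178, 38, 14, 413] xy [ 597.8 -268. ] size [119.9  36.8] ang 84.5 zmed 40.3
px [296, 182, 36, 18, 143] xy [577.2  38.9] size [125.7  13.8] ang 66.1 zmed 35.4
px [196, 186, 16, 34, 71] xy [535.4 394.7] size [ 34.8 112.4] ang 62.6 zmed 40.4
px [289, 198, 36, 18, 148] xy [525.8  60.7] size [125.5  14.6] ang 66.3 zmed 35.2
px [376, 203, 22, 26, 277] xy [ 495.2 -201.7] size [79.5 36.9] ang 32.0 zmed 40.4
px [197, 221, 6, 52, 98] xy [394.6 409. ] size [166.9   7. ] ang 6.0 zmed 41.5
px [411, 220, 27, 17, 282] xy [ 453.6 -324. ] size [36.1 80.7] ang 15.0 zmed 40.2
px [397, 257, 27, 24, 301] xy [ 323.5 -274.6] size [37.  80.6] ang 39.5 zmed 40.0
red
px [165, 133, 8, 5, 13] xy [760.5 516. ] size [ 3.  27.3] ang 23.7 zmed 69.2
px [314, 195, 10, 14, 52] xy [538.2  19.9] size [18.4 41.3] ang 66.9 zmed 59.5
dark posts
px [1
[... 2384 characters left out ...]
5 162.4] size [14.8 17.1] ang 59.1 zmed 77.2
px [348, 254, 42, 45, 316] xy [622.5 198.1] size [91.7 65.8] ang 68.0 zmed 70.6
px [332, 258, 7, 10, 48] xy [639.2 118.4] size [12.1 16.5] ang 63.7 zmed 80.2
px [441, 291, 53, 47, 381] xy [584.5 430.7] size [125.   43.6] ang 74.4 zmed 68.6
base
px [198, 109, 28, 32, 131] xy [ 464.9 -464.9] size [131.8  21.7] ang 5.2 zmed 14.4
px [288, 194, 117, 121, 3672] xy [574.7 101.5] size [308.8 170.5] ang 66.1 zmed 21.6
px [321, 218, 26, 29, 357] xy [552.6  59. ] size [69.7 42.5] ang 65.7 zmed 21.7
yellow
px [391, 213, 4, 4, 8] xy [560.9 196.3] size [28.1  3.9] ang 17.2 zmed 294.4
px [339, 238, 10, 9, 32] xy [658.4 144.7] size [ 5.  20.4] ang 69.6 zmed 253.0
```

The near slot holds the stop (jig x ≈ -36), so the short rail is the one to lay. The jig origin is about (553, 53) mm with its x axis at 66.3°. The short rail is at (453.5, -325), its long axis at 105°.

Emit:
step_arm(series=[[18, -33, 13, 0, 0, -0.05, 0], [18, -33, 13, 0, 0, -0.05, 0], [18, -33, 13, 0, 0, -0.05, 0], [18, -33, 13, 0, 0, -0.05, 0], [18, -33, 13, 0, 0, -0.05, 0], [18, -33, 13, 0, 0, -0.05, 0], [20, -33, 0, 0, 0, -0.05, 0], [20, -33, 0, 0, 0, -0.05, 0], [20, -33, 0, 0, 0, -0.05, 0], [20, -33, 0, 0, 0, -0.05, 0], [20, -33, 0, 0, 0, -0.05, 0], [20, -33, 0, 0, 0, -0.05, 0], [4, -40, 0, 0, 0, -0.05, 0], [4, -40, 0, 0, 0, -0.05, 0], [4, -40, 0, 0, 0, -0.05, 0], [4, -40, 0, 0, 0, -0.05, 0], [4, -40, 0, 0, 0, -0.05, 0], [4, -40, 0, 0, 0, -0.05, 0], [4, -40, 0, 0, 0, -0.05, 0], [4, -40, 0, 0, 0, -0.05, 0]])

```text
clock: 2.1
tool_pos: [0.4508, -0.1224, 0.3166]
eef_rot: [0.61, 0.792, 0.0, -0.0]
contact_force: [1.8, 0.2, 0.4]
opening: 1.001
finger_force: 0.0
```

Emit:
step_arm(series=[[1, -40, -20, 0, 0, 0, 0], [1, -40, -20, 0, 0, 0, 0], [0, -40, -20, 0, 0, 0, 0], [0, -40, -20, 0, 0, 0, 0], [0, -40, -20, 0, 0, 0, 0], [0, 0, -20, 0, 0, 0, 0], [0, 0, 0, 0, 0, 0, 0], [0, 0, 0, 0, 0, 0, 0]])

```text
clock: 2.9
tool_pos: [0.4531, -0.3199, 0.1966]
eef_rot: [0.609, 0.793, 0.0, -0.001]
contact_force: [0.1, 0.3, -0.0]
opening: 1.001
finger_force: 0.0
```

```bash
cat >> h.py <<'E'
def pose():
    from scipy.spatial.transform import Rotation as R
    s=r.get_state(); M=R.from_quat(s["eef_rot"]).as_matrix()
    print("t",round(s["clock"],2),"tcp",(s["tool_pos"]*1000).round(1),"yang",np.degrees(np.arctan2(M[1,1],M[0,1])).round(2),"z",M[:,2].round(3),"q",s["q"].round(2),"open",round(s["opening"],3),"ff",round(float(s["finger_force"]),1),"F",s["contact_force"].round(1))
E
python3 - <<'E'
from h import *
pose()
im,d,K,P=snap("wrist"); C=cloud(d,K,P); cv2.imwrite("pics/w1.png",im)
blob(C,C[...,0]>.2,.03,.048,minpx=200)
E
```

```text
t 2.9 tcp [ 453.1 -319.9  196.6] yang 14.95 z [-0.001  0.001 -1.   ] q [ 0.47  0.65  0.1   1.83 -0.1   0.66  0.89] open 1.001 ff 0.0 F [ 0.1  0.3 -0. ]
px [583, 19, 57, 83, 3644] xy [ 690.2 -142.2] size [49.5 59.8] ang 33.8 zmed 32.5
px [345, 37, 94, 66, 3714] xy [ 495.2 -202.5] size [80. 36.] ang 31.3 zmed 38.7
px [154, 50, 78, 97, 3610] xy [ 323.  -274.7] size [36.8 80.4] ang 37.9 zmed 38.8
px [422, 104, 92, 121, 4615] xy [ 597.8 -269.1] size [120.1  37.5] ang 84.3 zmed 38.6
px [296, 144, 36, 77, 2687] xy [ 453.6 -324.6] size [36.  80.2] ang 14.7 zmed 38.8
px [600, 208, 40, 73, 1733] xy [ 802.2 -302.1] size [24.9 78.3] ang 7.0 zmed 42.0
```

The wrist view agrees: the rail is at (453.6, -324.6), 14.7°, with its top at 39 mm.

Emit:
step_arm(series=[[0.5, -4.7, -30, 0, 0, -0.004, 0], [0, 0, -40, 0, 0, 0, 0], [0, 0, -40, 0, 0, 0, 0], [0, 0, -30, 0, 0, 0, 0], [0, 0, -20, 0, 0, 0, 0], [0, 0, -17, 0, 0, 0, 0], [0, 0, 0, 0, 0, 0, 0], [0, 0, 0, 0, 0, 0, 1], [0, 0, 0, 0, 0, 0, 1], [0, 0, 0, 0, 0, 0, 1], [0, 0, 0, 0, 0, 0, 1], [0, 0, 0, 0, 0, 0, 1], [0, 0, 0, 0, 0, 0, 1], [0, 0, 0, 0, 0, 0, 1]], force=25)

```text
clock: 4.35
tool_pos: [0.4537, -0.3256, 0.0199]
eef_rot: [0.611, 0.792, 0.0, 0.0]
contact_force: [0.0, -0.4, 1.9]
opening: 0.409
finger_force: 25.0
```

Emit:
step_arm(series=[[0, 0, 20, 0, 0, 0, 1], [0, 0, 40, 0, 0, 0, 1], [0, 0, 40, 0, 0, 0, 1], [0, 0, 0, 0, 0, 0, 1]])

```text
clock: 4.75
tool_pos: [0.456, -0.3276, 0.1241]
eef_rot: [0.611, 0.791, 0.0, 0.004]
contact_force: [0.9, 0.3, -0.4]
opening: 0.406
finger_force: 25.0
```

```bash
python3 - <<'E'
from h import *
pose()
im,d,K,P=snap("wrist"); cv2.imwrite("pics/w2.png",im); C=cloud(d,K,P)
blob(C,C[...,0]>.2,.1,.16,minpx=200)
E
```

```text
t 4.75 tcp [ 456.  -327.6  124.1] yang 14.65 z [ 0.007 -0.005 -1.   ] q [ 0.5   0.77  0.08  1.88 -0.11  0.49  0.9 ] open 0.406 ff 25.0 F [ 0.9  0.3 -0.4]
px [230, 174, 167, 137, 13477] xy [ 452.9 -317.1] size [68.8 59.9] ang 75.6 zmed 143.0
```

View pics/w2.png

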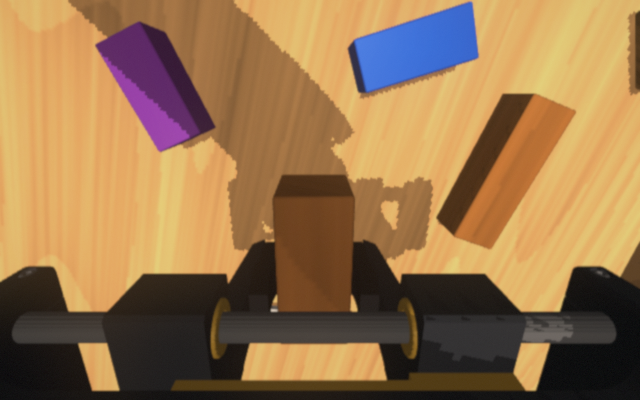

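The rail is held squarely, spanning (274–355, 175–310). Before carrying it over I'll check where the camera housing sits relative to the guard.

```bash
python3 - <<'E'
from h import *
from scipy.spatial.transform import Rotation as R
s=r.get_state(); P=np.array(r.get_calibration("wrist")["pose"])
M=R.from_quat(s["eef_rot"]).as_matrix()
print("cam in tool mm",(M.T@(P[:3,3]-s["tool_pos"])*1000).round(1),"view dir tool",(M.T@-P[:3,2]).round(3))
# guard: points above 0.11 near the jig, in jig frame
o=np.array([.553,.053]);a=np.radians(66.3);ex=np.array([np.cos(a),np.sin(a)]);ey=np.array([-ex[1],ex[0]])
for n in("top","scene"):
    z=np.load(n+"0.npz"); C=cloud(z["d"],z["K"],z["P"]); q=C[...,:2]-o
    J=np.stack([q@ex,q@ey,C[...,2]],-1)*1000
    m=(abs(J[...,1])<85)&(J[...,0]>40)&(J[...,0]<260)&(J[...,2]>110)&(J[...,2]<330)
    p=J[m]; ang=np.arctan2(p[:,2]-75.5,86-p[:,0]); rad=np.hypot(p[:,2]-75.5,86-p[:,0])
    print(n,len(p),"ang",np.percentile(ang,[5,25,50,75,95]).round(3),"rmax",np.percentile(rad,[95,99]).round(1))
    b=rad>205; print(" bar",b.sum(),p[b].mean(0).round(1) if b.any() else "", p[b].min(0).round(),p[b].max(0).round(), np.median(ang[b]) if b.any() else "")
E
```

```text
cam in tool mm [  82.3   -0.2 -144.9] view dir tool [-0.316 -0.001  0.949]
top 1393 ang [1.739 1.77  1.779 1.787 1.807] rmax [231.7 233.5]
 bar 222 [135.3   0.8 298.9] [127. -49. 276.] [144.  50. 306.] 1.784157588067468
scene 927 ang [1.764 1.781 1.792 1.804 1.814] rmax [233.5 234.7]
 bar 374 [136.3  -3.4 300.5] [128. -51. 276.] [143.  51. 306.] 1.791666565210275
```

At the present yaw the camera (82 mm along tool +x) would reach the open guard at 1.785 rad. So I'll turn the other way round (+141.7°), which puts the camera on the stop side.

Emit:
step_arm(series=[[6, 22, 0, 0, 0, 0.137, 1], [6, 22, 0, 0, 0, 0.137, 1], [6, 22, 0, 0, 0, 0.137, 1], [6, 22, 0, 0, 0, 0.137, 1], [6, 22, 0, 0, 0, 0.137, 1], [6, 22, 0, 0, 0, 0.137, 1], [6, 22, 0, 0, 0, 0.137, 1], [6, 22, 0, 0, 0, 0.137, 1], [6, 22, 0, 0, 0, 0.137, 1], [6, 22, 0, 0, 0, 0.137, 1], [6, 22, 0, 0, 0, 0.137, 1], [6, 22, 0, 0, 0, 0.137, 1], [0, 0, 0, 0, 0, 0, 1]])

```text
clock: 6.1
tool_pos: [0.5258, -0.0572, 0.1185]
eef_rot: [-0.167, 0.986, 0.002, -0.0]
contact_force: [0.0, 0.7, -0.5]
opening: 0.406
finger_force: 25.0
```

```bash
python3 - <<'E'
from h import *
pose()
E
```

```text
t 6.1 tcp [525.8 -57.2 118.5] yang 109.26 z [-0.001  0.004 -1.   ] q [ 0.19  0.76 -0.27  1.95  0.4   0.48  1.54] open 0.406 ff 25.0 F [ 0.   0.7 -0.5]
```

Emit:
step_arm(series=[[5.8, 21.4, 0, 0, 0, 0.137, 1], [5.8, 21.4, 0, 0, 0, 0.137, 1], [5.8, 21.4, 0, 0, 0, 0.137, 1], [5.8, 21.4, 0, 0, 0, 0.137, 1], [5.8, 21.4, 0, 0, 0, 0.137, 1], [5.8, 21.4, 0, 0, 0, 0.137, 1], [0, 0, 0, 0, 0, 0, 1], [0, 0, 0, 0, 0, 0, 1]])

```text
clock: 6.9
tool_pos: [0.5594, 0.0652, 0.1186]
eef_rot: [-0.542, 0.84, 0.0, -0.002]
contact_force: [0.9, -0.8, -0.9]
opening: 0.408
finger_force: 25.0
```

```bash
python3 - <<'E'
from h import *
pose()
im,d,K,P=snap("wrist"); cv2.imwrite("pics/w3.png",im); C=cloud(d,K,P)
H,S,V=cv2.split(cv2.cvtColor(im,cv2.COLOR_BGR2HSV))
print("guides");blob(C,C[...,0]>.2,.028,.042,minpx=150)
print("red");blob(C,((H<6)|(H>174))&(S>150),.045,.068,minpx=100)
print("posts");blob(C,V<70,.064,.078,minpx=50)
E
```

```text
t 6.9 tcp [559.4  65.2 118.6] yang 155.71 z [-0.003 -0.001 -1.   ] q [ 0.08  0.82 -0.48  1.84  0.6   0.63  1.95] open 0.408 ff 25.0 F [ 0.9 -0.8 -0.9]
guides
px [0, 0, 62, 144, 5831] xy [ 708.2 -112.5] size [109.8  33.9] ang 34.7 zmed 32.6
px [343, 97, 20, 144, 1597] xy [522.6  54.7] size [112.6  12.2] ang 66.3 zmed 33.8
px [264, 98, 21, 143, 1540] xy [575.5  30.8] size [111.4  12.2] ang 66.2 zmed 33.8
red
px [282, 128, 64, 32, 1558] xy [538.2  18.6] size [19.8 42.4] ang 66.4 zmed 58.7
posts
px [418, 40, 36, 35, 978] xy [4.523e+02 4.000e-01] size [18.  19.5] ang 74.7 zmed 69.8
px [172, 42, 36, 35, 987] xy [582.9 -57.2] size [18.2 19.2] ang 52.8 zmed 69.8
```

View pics/w3.png

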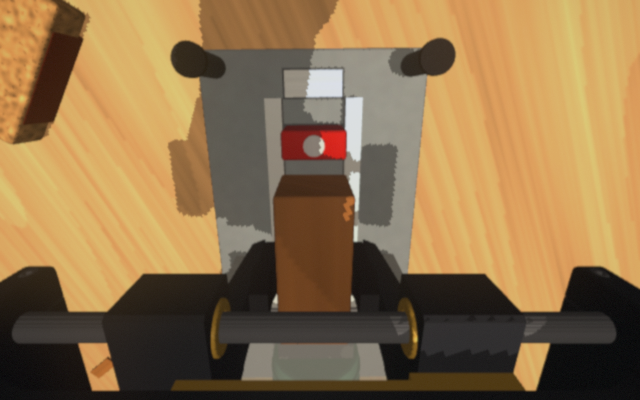

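The picture shows the red stop at (314,144) just ahead of the held rail (top face 275–353), the guides on both sides, and the posts at (187,57) and (437,56). The refined jig origin is (552.8, 52.0), so the target is (560.8, 70.3).

Emit:
step_arm(series=[[1.4, 5, 0, 0, 0, 0.01, 1], [0, 0, -15, 0, 0, 0, 1], [0, 0, -20, 0, 0, 0, 1], [0, 0, -10, 0, 0, 0, 1], [0, 0, 0, 0, 0, 0, 1], [0, 0, 0, 0, 0, 0, 1]])

```text
clock: 7.55
tool_pos: [0.5619, 0.0716, 0.075]
eef_rot: [-0.548, 0.836, -0.0, -0.0]
contact_force: [0.1, -0.4, -0.0]
opening: 0.407
finger_force: 25.0
```

```bash
python3 - <<'E'
from h import *
pose()
im,d,K,P=snap("wrist"); C=cloud(d,K,P)
o=np.array([.5528,.052]);a=np.radians(66.3);ex=np.array([np.cos(a),np.sin(a)]);ey=np.array([-ex[1],ex[0]])
tp=r.get_state()["tool_pos"][:2]-o; print("tcp jig",(tp@ex*1000).round(1),(tp@ey*1000).round(1))
H,S,V=cv2.split(cv2.cvtColor(im,cv2.COLOR_BGR2HSV))
m=(C[...,2]>.085)&(C[...,2]<.108)&(S>100)
q=(C[...,:2]-o)[m]; J=np.stack([q@ex,q@ey],-1)*1000
print(m.sum(),"rail top jig xmin",np.percentile(J[:,0],[0.5,1]).round(1),"y",np.percentile(J[:,1],[1,99]).round(1),"z",np.median(C[...,2][m]),"rect",cv2.minAreaRect(J.astype(np.float32)))
E
```

```text
t 7.55 tcp [561.9  71.6  75. ] yang 156.5 z [-0. -0. -1.] q [ 0.04  0.88 -0.43  1.86  0.66  0.55  1.9 ] open 0.407 ff 25.0 F [ 0.1 -0.4 -0. ]
tcp jig 21.9 -0.7
9460 rail top jig xmin [-19.8 -19.7] y [-17.9  17.2] z 0.09389364935418741 rect ((20.41699981689453, -0.44797706604003906), (80.9307861328125, 38.57075881958008), 0.6340678334236145)
```

Rail centre sits at jig (20.4, -0.4). Lowering it and letting go.

Emit:
step_arm(series=[[0, 0, -12, 0, 0, 0, 1], [0, 0, -10, 0, 0, 0, 1], [0, 0, -7, 0, 0, 0, 1], [0, 0, -4, 0, 0, 0, 1], [0, 0, -1.5, 0, 0, 0, 1], [0, 0, 0, 0, 0, 0, 1], [0, 0, 0, 0, 0, 0, 1], [0, 0, 0, 0, 0, 0, 0.4], [0, 0, 0, 0, 0, 0, 0.2], [0, 0, 0, 0, 0, 0, 0], [0, 0, 0, 0, 0, 0, 0], [0, 0, 0, 0, 0, 0, 0]])

```text
clock: 8.8
tool_pos: [0.5619, 0.0718, 0.0403]
eef_rot: [-0.549, 0.836, -0.0, 0.0]
contact_force: [0.9, 0.4, 0.0]
opening: 0.839
finger_force: 0.0
```

```bash
python3 - <<'E'
from h import *
pose()
E
```

```text
t 8.8 tcp [561.9  71.8  40.3] yang 156.53 z [ 0.  0. -1.] q [ 0.01  0.94 -0.38  1.87  0.7   0.48  1.86] open 0.839 ff 0.0 F [0.9 0.4 0. ]
```

Emit:
step_arm(series=[[0, 0, 10, 0, 0, 0, 0], [0, 0, 25, 0, 0, 0, 0], [0, 0, 40, 0, 0, 0, 0], [0, 0, 45, 0, 0, 0, 0], [0, 0, 45, 0, 0, 0, 0], [0, 0, 0, 0, 0, 0, 0]])

```text
clock: 9.4
tool_pos: [0.5652, 0.0734, 0.2117]
eef_rot: [-0.548, 0.836, -0.002, 0.006]
contact_force: [1.7, 1.1, 0.5]
opening: 1.003
finger_force: 0.0
```

```bash
python3 - <<'E'
from h import *
pose()
im,d,K,P=snap("wrist"); C=cloud(d,K,P); cv2.imwrite("pics/w4.png",im)
o=np.array([.5528,.052]);a=np.radians(66.3);ex=np.array([np.cos(a),np.sin(a)]);ey=np.array([-ex[1],ex[0]])
q=C[...,:2]-o; J=np.stack([q@ex,q@ey,C[...,2]],-1)*1000
H,S,V=cv2.split(cv2.cvtColor(im,cv2.COLOR_BGR2HSV))
m=(J[...,2]>48)&(J[...,2]<70)&(S>90)&(J[...,0]>-24)&(J[...,0]<75)&(abs(J[...,1])<40)
n,l,s,_=cv2.connectedComponentsWithStats(m.astype(np.uint8)); k=1+s[1:,4].argmax(); p=J[l==k]
print(s[k],"x",np.percentile(p[:,0],[.5,99.5]).round(1),"y",np.percentile(p[:,1],[1,99]).round(1),"z",np.percentile(p[:,2],[5,50,95]).round(1))
E
```

```text
t 9.4 tcp [565.2  73.4 211.7] yang 156.52 z [ 0.011  0.003 -1.   ] q [ 0.13  0.7  -0.58  1.76  0.5   0.82  2.04] open 1.003 ff 0.0 F [1.7 1.1 0.5]
[ 299  134   38   81 2822] x [-19.6  60. ] y [-17.9  17. ] z [57.5 58.7 59.9]
```

View pics/w4.png

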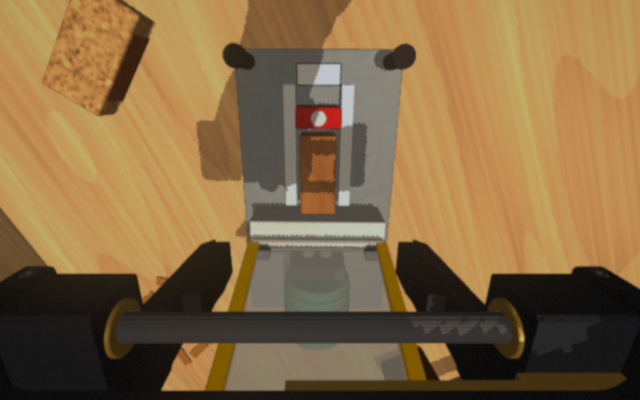

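The rail lies in the channel at (319,175), between the red stop (318,118) and the fence, with centre at jig (20.2, -0.4). Next, the guard bar at world (606.6, 174.5, 295).

Emit:
step_arm(series=[[0, 0, 45, 0, 0, 0, 0], [0, 0, 45, 0, 0, 0, 0], [0, 0, 45, 0, 0, -0.143, 0], [0, 0, 0, 0, 0, -0.143, 0], [0, 0, 0, 0, 0, -0.143, 0], [5, 12.5, 0, 0, 0, -0.143, 0], [5, 12.5, 0, 0, 0, -0.143, 0], [5, 12.5, 0, 0, 0, -0.143, 0], [5, 12.5, 0, 0, 0, -0.143, 0], [5, 12.5, 0, 0, 0, -0.143, 0], [5, 12.5, 0, 0, 0, -0.143, 0], [5, 12.5, 0, 0, 0, -0.143, 0], [5, 12.5, 0, 0, 0, -0.143, 0], [0, 0, 0, 0, 0, 0, 0], [0, 0, 0, 0, 0, 0, 0]])

```text
clock: 10.95
tool_pos: [0.6011, 0.1712, 0.339]
eef_rot: [0.203, 0.979, -0.001, -0.001]
contact_force: [-0.3, -0.8, -0.5]
opening: 0.997
finger_force: 0.0
```

```bash
python3 - <<'E'
from h import *
pose()
im,d,K,P=snap("wrist"); C=cloud(d,K,P); cv2.imwrite("pics/w5.png",im)
o=np.array([.5528,.052]);a=np.radians(66.3);ex=np.array([np.cos(a),np.sin(a)]);ey=np.array([-ex[1],ex[0]])
tp=r.get_state()["tool_pos"][:2]-o; print("tcp jig",(tp@ex*1000).round(1),(tp@ey*1000).round(1))
q=C[...,:2]-o; J=np.stack([q@ex,q@ey,C[...,2]],-1)*1000
m=(J[...,2]>285)&(J[...,2]<312)&(J[...,0]>90)&(J[...,0]<180)&(abs(J[...,1])<60)
p=J[m]; print(len(p), np.percentile(p,[1,50,99],axis=0).round(1).tolist())
E
```

```text
t 10.95 tcp [601.1 171.2 339. ] yang 66.62 z [-0.002 -0.002 -1.   ] q [-0.23  0.6  -0.21  1.42  0.13  1.14  0.69] open 0.997 ff 0.0 F [-0.3 -0.8 -0.5]
tcp jig 128.2 3.3
2968 [[130.5, -48.9, 291.4], [137.0, 6.9, 299.3], [144.0, 50.0, 301.4]]
```

View pics/w5.png

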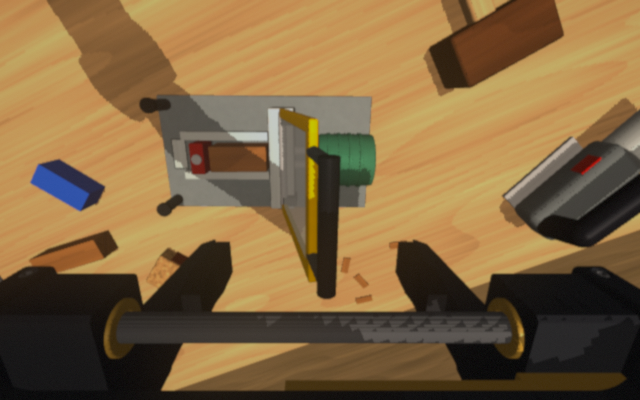

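The bar runs vertically in the view from (325,155) to (327,295), between the open fingers, at jig x ≈ 136.5, z ≈ 295. Pinching it.

Emit:
step_arm(series=[[6.6, 5.8, 0, 0, 0, -0.005, 0], [0, 0, -10, 0, 0, 0, 0], [0, 0, -20, 0, 0, 0, 0], [0, 0, -20, 0, 0, 0, 0], [0, 0, -13, 0, 0, 0, 0], [0, 0, 0, 0, 0, 0, 0], [0, 0, 0, 0, 0, 0, 0.5], [0, 0, 0, 0, 0, 0, 0.7], [0, 0, 0, 0, 0, 0, 0.8], [0, 0, 0, 0, 0, 0, 1], [0, 0, 0, 0, 0, 0, 1], [0, 0, 0, 0, 0, 0, 1], [0, 0, 0, 0, 0, 0, 1]], force=12)

```text
clock: 12.3
tool_pos: [0.6084, 0.1776, 0.2773]
eef_rot: [0.207, 0.978, 0.0, 0.0]
contact_force: [0.4, 0.1, 0.2]
opening: 0.389
finger_force: 0.0
```

```bash
python3 - <<'E'
from h import *
pose()
o=np.array([552.8,52]);a=np.radians(66.3);ex=np.array([np.cos(a),np.sin(a)]);ey=np.array([-ex[1],ex[0]])
t=r.get_state()["tool_pos"]*1000; g=t[2]+19
x=(t[:2]-o)@ex; y=(t[:2]-o)@ey
a0=np.arctan2(g-75.5,86-x); print("jig",x.round(1),y.round(1),"ang",a0.round(3),"rad",np.hypot(g-75.5,86-x).round(1))
# deltas along the arc in round steps
A=np.linspace(a0,0,61); R=225
X=86-R*np.cos(A); Z=75.5+R*np.sin(A)
for k in range(0,60):
    dx=(X[k+1]-X[k])*ex; print(k,dx.round(1).tolist(),round(Z[k+1]-Z[k],1),end="; ")
E
```

```text
t 12.3 tcp [608.4 177.6 277.3] yang 66.12 z [ 0.  0. -1.] q [-0.24  0.66 -0.21  1.49  0.15  1.01  0.67] open 0.389 ff 0.0 F [0.4 0.1 0.2]
jig 137.4 -0.5 ang 1.799 rad 226.7
0 [-2.7, -6.0] 1.4; 1 [-2.7, -6.1] 1.2; 2 [-2.7, -6.1] 1.0; 3 [-2.7, -6.1] 0.8; 4 [-2.7, -6.2] 0.6; 5 [-2.7, -6.2] 0.4; 6 [-2.7, -6.2] 0.2; 7 [-2.7, -6.2] 0.0; 8 [-2.7, -6.2] -0.2; 9 [-2.7, -6.2] -0.4; 10 [-2.7, -6.2] -0.6; 11 [-2.7, -6.1] -0.8; 12 [-2.7, -6.1] -1.0; 13 [-2.7, -6.1] -1.2; 14 [-2.7, -6.0] -1.4; 15 [-2.6, -6.0] -1.6; 16 [-2.6, -6.0] -1.8; 17 [-2.6, -5.9] -2.0; 18 [-2.6, -5.9] -2.2; 19 [-2.5, -5.8] -2.4; 20 [-2.5, -5.7] -2.5; 21 [-2.5, -5.7] -2.7; 22 [-2.4, -5.6] -2.9; 23 [-2.4, -5.5] -3.1; 24 [-2.4, -5.4] -3.3; 25 [-2.3, -5.3] -3.4; 26 [-2.3, -5.2] -3.6; 27 [-2.2, -5.1] -3.8; 28 [-2.2, -5.0] -4.0; 29 [-2.1, -4.9] -4.1; 30 [-2.1, -4.8] -4.3; 31 [-2.0, -4.7] -4.4; 32 [-2.0, -4.5] -4.6; 33 [-1.9, -4.4] -4.7; 34 [-1.9, -4.3] -4.9; 35 [-1.8, -4.1] -5.0; 36 [-1.8, -4.0] -5.1; 37 [-1.7, -3.9] -5.3; 38 [-1.6, -3.7] -5.4; 39 [-1.6, -3.6] -5.5; 40 [-1.5, -3.4] -5.6; 41 [-1.4, -3.3] -5.7; 42 [-1.4, -3.1] -5.8; 43 [-1.3, -2.9] -5.9; 44 [-1.2, -2.8] -6.0; 45 [-1.1, -2.6] -6.1; 46 [-1.1, -2.4] -6.2; 47 [-1.0, -2.3] -6.3; 48 [-0.9, -2.1] -6.4; 49 [-0.8, -1.9] -6.4; 50 [-0.8, -1.7] -6.5; 51 [-0.7, -1.6] -6.5; 52 [-0.6, -1.4] -6.6; 53 [-0.5, -1.2] -6.6; 54 [-0.4, -1.0] -6.7; 55 [-0.4, -0.8] -6.7; 56 [-0.3, -0.6] -6.7; 57 [-0.2, -0.5] -6.7; 58 [-0.1, -0.3] -6.7; 59 [-0.0, -0.1] -6.7;
```

Emit:
step_arm(series=[[0, 0, 0, 0, 0, 0, 1], [0, 0, 0, 0, 0, 0, 1], [0, 0, 0, 0, 0, 0, 1], [0, 0, 0, 0, 0, 0, 1], [0, 0, 0, 0, 0, 0, 1], [0, 0, 0, 0, 0, 0, 1]])

```text
clock: 12.9
tool_pos: [0.6084, 0.1776, 0.2772]
eef_rot: [0.207, 0.978, 0.0, 0.0]
contact_force: [0.0, 0.8, 0.1]
opening: 0.148
finger_force: 12.0
```

The opening is 13 mm, so the bar is held. Swinging it down along the arc at about 0.3 rad/s.

Emit:
step_arm(series=[[-2.7, -6, 1.4, 0, 0, 0, 1], [-2.7, -6.1, 1.2, 0, 0, 0, 1], [-2.7, -6.1, 1, 0, 0, 0, 1], [-2.7, -6.1, 0.8, 0, 0, 0, 1], [-2.7, -6.2, 0.6, 0, 0, 0, 1], [-2.7, -6.2, 0.4, 0, 0, 0, 1], [-2.7, -6.2, 0.2, 0, 0, 0, 1], [-2.7, -6.2, 0, 0, 0, 0, 1], [-2.7, -6.2, -0.2, 0, 0, 0, 1], [-2.7, -6.2, -0.4, 0, 0, 0, 1], [-2.7, -6.2, -0.6, 0, 0, 0, 1], [-2.7, -6.1, -0.8, 0, 0, 0, 1], [-2.7, -6.1, -1, 0, 0, 0, 1], [-2.7, -6.1, -1.2, 0, 0, 0, 1], [-2.7, -6, -1.4, 0, 0, 0, 1], [-2.6, -6, -1.6, 0, 0, 0, 1], [-2.6, -6, -1.8, 0, 0, 0, 1], [-2.6, -5.9, -2, 0, 0, 0, 1], [-2.6, -5.9, -2.2, 0, 0, 0, 1], [0, 0, 0, 0, 0, 0, 1]])

```text
clock: 14.9
tool_pos: [0.5567, 0.0604, 0.2691]
eef_rot: [0.207, 0.978, -0.001, -0.001]
contact_force: [-0.8, 1.4, -4.7]
opening: 0.15
finger_force: 12.2
```

```bash
cat >> h.py <<'E'
def guard(step=None):
    pose(); o=np.array([552.8,52]);a=np.radians(66.3);ex=np.array([np.cos(a),np.sin(a)])
    t=r.get_state()["tool_pos"]*1000; g=t[2]+19; x=(t[:2]-o)@ex
    print("jig x",x.round(1),"ang",np.arctan2(g-75.5,86-x).round(3),"rad",np.hypot(g-75.5,86-x).round(1))
E
python3 -c "
from h import *
guard()"
```

```text
t 14.9 tcp [556.7  60.4 269.1] yang 66.05 z [-0.002 -0.001 -1.   ] q [-0.06  0.57 -0.22  1.73  0.15  0.87  0.81] open 0.15 ff 12.2 F [-0.8  1.4 -4.7]
jig x 9.3 ang 1.225 rad 226.0
```

Emit:
step_arm(series=[[-2.5, -5.8, -2.6, 0, 0, 0, 1], [-2.5, -5.7, -2.7, 0, 0, 0, 1], [-2.5, -5.7, -2.8, 0, 0, 0, 1], [-2.4, -5.6, -3, 0, 0, 0, 1], [-2.4, -5.5, -3.1, 0, 0, 0, 1], [-2.4, -5.4, -3.3, 0, 0, 0, 1], [-2.3, -5.3, -3.4, 0, 0, 0, 1], [-2.3, -5.2, -3.6, 0, 0, 0, 1], [-2.2, -5.1, -3.8, 0, 0, 0, 1], [-2.2, -5, -4, 0, 0, 0, 1], [-2.1, -4.9, -4.1, 0, 0, 0, 1], [-2.1, -4.8, -4.3, 0, 0, 0, 1], [-2, -4.7, -4.4, 0, 0, 0, 1], [-2, -4.5, -4.6, 0, 0, 0, 1], [-1.9, -4.4, -4.7, 0, 0, 0, 1], [-1.9, -4.3, -4.9, 0, 0, 0, 1], [-1.8, -4.1, -5, 0, 0, 0, 1], [-1.8, -4, -5.1, 0, 0, 0, 1], [-1.7, -3.9, -5.3, 0, 0, 0, 1], [0, 0, 0, 0, 0, 0, 1]])

```text
clock: 16.9
tool_pos: [0.5164, -0.0328, 0.1942]
eef_rot: [0.207, 0.978, -0.0, -0.0]
contact_force: [-0.5, 3.1, -4.3]
opening: 0.142
finger_force: 12.1
```

```bash
python3 -c "
from h import *
guard()"
```

```text
t 16.9 tcp [516.4 -32.8 194.2] yang 66.08 z [-0. -0. -1.] q [ 0.1   0.62 -0.2   1.93  0.21  0.61  0.92] open 0.142 ff 12.1 F [-0.5  3.1 -4.3]
jig x -92.3 ang 0.658 rad 225.3
```

Emit:
step_arm(series=[[-1.6, -3.7, -5.4, 0, 0, 0, 1], [-1.6, -3.6, -5.5, 0, 0, 0, 1], [-1.5, -3.4, -5.6, 0, 0, 0, 1], [-1.4, -3.3, -5.7, 0, 0, 0, 1], [-1.4, -3.1, -5.8, 0, 0, 0, 1], [-1.3, -2.9, -5.9, 0, 0, 0, 1], [-1.2, -2.8, -6, 0, 0, 0, 1], [-1.1, -2.6, -6.1, 0, 0, 0, 1], [-1.1, -2.4, -6.2, 0, 0, 0, 1], [-1, -2.3, -6.3, 0, 0, 0, 1], [-0.9, -2.1, -6.4, 0, 0, 0, 1], [-0.8, -1.9, -6.4, 0, 0, 0, 1], [-0.8, -1.7, -6.5, 0, 0, 0, 1], [-0.7, -1.6, -6.5, 0, 0, 0, 1], [-0.6, -1.4, -6.6, 0, 0, 0, 1], [-0.5, -1.2, -6.6, 0, 0, 0, 1], [-0.4, -1, -6.7, 0, 0, 0, 1], [-0.4, -0.8, -6.7, 0, 0, 0, 1], [0, 0, 0, 0, 0, 0, 1]])

```text
clock: 18.8
tool_pos: [0.4985, -0.0739, 0.0832]
eef_rot: [0.207, 0.978, 0.0, 0.0]
contact_force: [2.2, 3.6, -2.0]
opening: 0.148
finger_force: 12.0
```

```bash
python3 -c "
from h import *
guard()"
```

```text
t 18.8 tcp [498.5 -73.9  83.2] yang 66.13 z [ 0.  0. -1.] q [ 0.13  0.8  -0.12  2.05  0.29  0.31  0.92] open 0.148 ff 12.0 F [ 2.2  3.6 -2. ]
jig x -137.1 ang 0.119 rad 224.7
```

Emit:
step_arm(series=[[-0.2, -0.5, -5, 0, 0, 0, 1], [-0.2, -0.4, -5, 0, 0, 0, 1], [-0.1, -0.2, -5, 0, 0, 0, 1], [0, 0, -4, 0, 0, 0, 1], [0, 0, -3, 0, 0, 0, 1], [0, 0, -2, 0, 0, 0, 1], [0, 0, -2, 0, 0, 0, 1], [0, 0, -1, 0, 0, 0, 1], [0, 0, 0, 0, 0, 0, 1], [0, 0, 0, 0, 0, 0, 1]])

```text
clock: 19.8
tool_pos: [0.4979, -0.0752, 0.0571]
eef_rot: [0.207, 0.978, -0.0, 0.0]
contact_force: [2.5, 2.3, -0.5]
opening: 0.152
finger_force: 12.0
```

```bash
python3 -c "
from h import *
guard()
im,d,K,P=snap('scene'); C=cloud(d,K,P)
o=np.array([.5528,.052]);a=np.radians(66.3);ex=np.array([np.cos(a),np.sin(a)]);ey=np.array([-ex[1],ex[0]])
q=C[...,:2]-o; J=np.stack([q@ex,q@ey,C[...,2]],-1)*1000
H,S,V=cv2.split(cv2.cvtColor(im,cv2.COLOR_BGR2HSV))
m=(H>18)&(H<36)&(S>140)&(abs(J[...,1])<75)&(J[...,0]>-110)&(J[...,0]<90)&(J[...,2]>60)
p=J[m];print(len(p),np.polyfit(p[:,0],p[:,2],1))
"
```

```text
t 19.8 tcp [497.9 -75.2  57.1] yang 66.11 z [ 0. -0. -1.] q [ 0.12  0.85 -0.1   2.06  0.3   0.25  0.91] open 0.152 ff 12.0 F [ 2.5  2.3 -0.5]
jig x -138.6 ang 0.003 rad 224.6
610 [-0.64103957 94.63337244]
```

Emit:
step_arm(series=[[0, 0, -1, 0, 0, 0, 1], [0, 0, -1, 0, 0, 0, 1], [0, 0, 0, 0, 0, 0, 1], [0, 0, 0, 0, 0, 0, 1]])

```text
clock: 20.25
tool_pos: [0.4979, -0.0753, 0.0561]
eef_rot: [0.207, 0.978, -0.0, 0.001]
contact_force: [0.7, 3.0, 11.1]
opening: 0.145
finger_force: 10.9
```

```bash
python3 -c "
from h import *
guard()
im,d,K,P=snap('wrist'); C=cloud(d,K,P); cv2.imwrite('pics/w6.png',im)
o=np.array([.5528,.052]);a=np.radians(66.3);ex=np.array([np.cos(a),np.sin(a)]);ey=np.array([-ex[1],ex[0]])
q=C[...,:2]-o; J=np.stack([q@ex,q@ey,C[...,2]],-1)*1000
H,S,V=cv2.split(cv2.cvtColor(im,cv2.COLOR_BGR2HSV))
m=(H>18)&(H<36)&(S>140)&(abs(J[...,1])<75)&(J[...,0]>-110)&(J[...,0]<90)&(J[...,2]>66)&(J[...,2]<110)
p=J[m];print(len(p),np.polyfit(p[:,0],p[:,2],1),np.percentile(p,[1,50,99],axis=0).round(1).tolist())
"
```

```text
t 20.25 tcp [497.9 -75.3  56.1] yang 66.11 z [ 0.001 -0.001 -1.   ] q [ 0.12  0.85 -0.1   2.06  0.3   0.24  0.91] open 0.145 ff 10.9 F [ 0.7  3.  11.1]
jig x -138.6 ang -0.002 rad 224.6
11394 [3.05674768e-03 7.81714982e+01] [[-96.0, -65.8, 74.2], [-72.2, 60.2, 78.1], [-11.5, 69.9, 79.6]]
```

The buffers are carrying the load (11 N up on the tool) and the frame is level (slope 0.003). I'll open only partly, since the inner finger sits between the bar and the panel edge, then lift away.

Emit:
step_arm(series=[[0, 0, 0.7, 0, 0, 0, 1], [0, 0, 0, 0, 0, 0, 0.75], [0, 0, 0, 0, 0, 0, 0.68], [0, 0, 0, 0, 0, 0, 0.68], [0, 0, 0, 0, 0, 0, 0.68], [0, 0, 0, 0, 0, 0, 0.68]])

```text
clock: 20.9
tool_pos: [0.4973, -0.0753, 0.0556]
eef_rot: [0.207, 0.978, -0.0, -0.0]
contact_force: [0.2, 0.0, -0.8]
opening: 0.327
finger_force: 0.0
```

Emit:
step_arm(series=[[0, 0, 5, 0, 0, 0, 0.68], [0, 0, 8, 0, 0, 0, 0.68], [0, 0, 12, 0, 0, 0, 0.68], [0, 0, 25, 0, 0, 0, 0.68], [0, 0, 40, 0, 0, 0, 0.68], [0, 0, 40, 0, 0, 0, 0.68], [0, 0, 0, 0, 0, 0, 0.68], [0, 0, 0, 0, 0, 0, 0.68]])

```text
clock: 21.7
tool_pos: [0.4982, -0.0752, 0.1873]
eef_rot: [0.207, 0.978, 0.0, 0.002]
contact_force: [0.1, 0.7, -1.2]
opening: 0.322
finger_force: 0.0
```

```bash
python3 -c "
from h import *
pose()
im,d,K,P=snap('wrist'); C=cloud(d,K,P); cv2.imwrite('pics/w7.png',im)
im2=snap('top')[0]; cv2.imwrite('pics/top7.png',cv2.resize(im2[120:300,200:480],None,fx=2.8,fy=2.8))
o=np.array([.5528,.052]);a=np.radians(66.3);ex=np.array([np.cos(a),np.sin(a)]);ey=np.array([-ex[1],ex[0]])
q=C[...,:2]-o; J=np.stack([q@ex,q@ey,C[...,2]],-1)*1000
H,S,V=cv2.split(cv2.cvtColor(im,cv2.COLOR_BGR2HSV))
m=(H>18)&(H<36)&(S>140)&(abs(J[...,1])<75)&(J[...,0]>-110)&(J[...,0]<90)&(J[...,2]>66)&(J[...,2]<110)
p=J[m];print(len(p),np.polyfit(p[:,0],p[:,2],1),np.percentile(p,[1,50,99],axis=0).round(1).tolist())
"
```

```text
t 21.7 tcp [498.2 -75.2 187.3] yang 66.1 z [ 0.003 -0.    -1.   ] q [ 0.19  0.61 -0.22  1.98  0.23  0.57  0.97] open 0.322 ff 0.0 F [ 0.1  0.7 -1.2]
7178 [-8.25792520e-04  7.79932924e+01] [[-95.9, -68.4, 75.4], [-33.2, 51.3, 78.1], [81.1, 69.7, 79.7]]
```

View pics/w7.png

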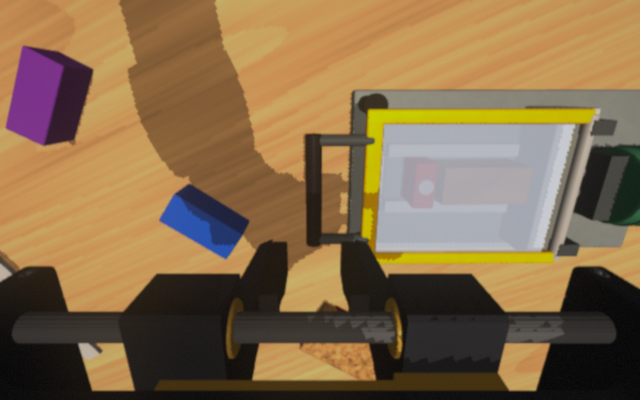

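View pics/top7.png

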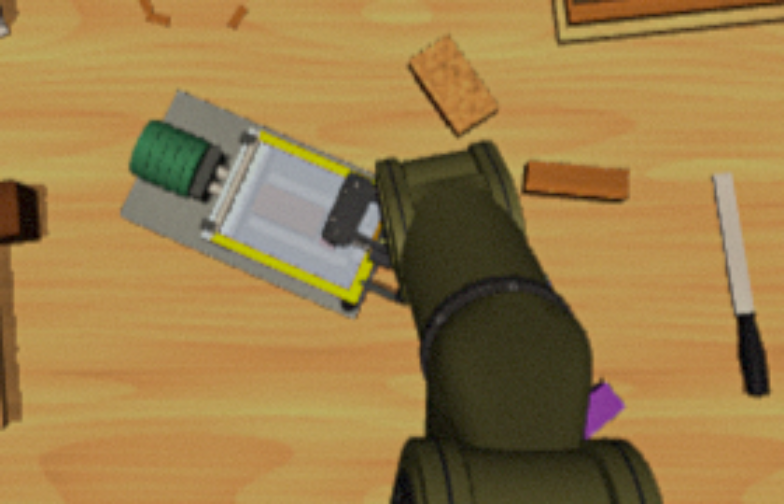

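The wrist picture shows the guard level (frame 365–595, 110–260). Under the panel, the rail at (487,184) lies against the stop side of the channel by the red stop at (420,184). The bar at (314,190) is free, and the top crop shows the arm clear of the jig and the other items in place.

```bash
python3 -c "
from plant import r
print(r.finish_job())"
```

```text
the job is handed in; nothing more can be done
None
```

The short (80 mm) rail lies flat in the channel between fence and stop, the guard was lowered gently onto its buffers and released, nothing else was touched, and the job was handed in at about 22 s; the hand-in returned no verdict.

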